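# Set the click-stop of the trimming jig

## Task

Set the jig's stop to click five: swing the red lock lever fully over to free the dial, turn the dial anticlockwise until you feel its end stop (click zero) without straining it, then clockwise five clicks, let it sit in the click, and swing the lever fully back to lock it. Leave everything else on the bench and on the jig where it is.

Things in the scene. Friction and masses are not known exactly. Their poses are not given: they have to be found in the camera images.
- unit: Adjustable stop unit fixed to the bench: aluminium bed 170 mm (x) by 380 mm (y, -160 to +220), 18 mm thick; origin on the bench, x away from the robot at yaw 0, z up. On it along y: lock lever (pivot at y -105, height 40 mm), blue gear housing 100 x 100 mm (centre y +30, top 70 mm above the bench) with the dial, brass stop foot on a steel rod.
- dial_grip (a point): Grip point of the dial, on its vertical axis (unit x 0, y +30 mm), 105 mm above the bench. A black disc 68 mm across (top 81 mm above the bench) carries an orange upright grip bar 58 mm long (point x), 14 mm thick (point y), 79 to 117 mm above the bench. No pointer or marks.
- click_works (a point): Middle of the housing's top, on the dial's axis: the clicks. One every 20 degrees; about 0.13 N m carries the dial over one, and let go it drops into the nearest. Clockwise from above moves the stop foot out, 0.2 mm a click, more than 8 clicks in all; anticlockwise moves it in, down to the end stop.
- zero_stop (a point): The hidden end stop in the housing, on the dial's axis: click zero. Slightly springy: turned anticlockwise against it, torque climbs to 0.3 N m at zero and on from there; at about 0.5 N m (half a click beyond) it is bent and spoilt. The bar's angle at zero, and the clicks from zero at the start (1 to 4), differ each time and cannot be seen.
- stop_face (a point): Centre of the brass stop foot's outer face (50 mm wide, 36 mm high, looks to the unit's +y). It slides along the unit's y only 0.2 mm a click and stands at y = 127 mm in the unit's frame at click zero; measured positions are too rough to count clicks by.
- lock_lever (a joint): Dial lock lever, rad: 0 = locked, leaning 0.5 rad to the unit's -x (towards the robot); 1.0 = free, leaning 0.5 rad to +x. Swings about the unit's y axis between hard stops and stays where left (1 to 2 N at its ball moves it). Locked, a pin holds the dial (up to about 0.55 N m); it is clear from about 0.6 rad.
- lock_lever_tip (a point): Centre of the lock lever's red ball, 26 mm across, 60 mm from the pivot on a 10 mm shaft; at y -105 mm in the unit's frame, about 93 mm above the bench at either end of its swing, 100 mm upright.
- blank: Bystander: plywood test piece, 75 x 50 x 12 mm, loose on the unit's bed beside the stop foot; origin at the centre of its underside.
- setup_block: Bystander: steel setting block, 22 x 22 x 40 mm tall, standing loose on the unit's bed; origin at the centre of its underside.
- glue: Bystander: yellow glue bottle, 60 mm across, 170 mm tall; origin at the centre of its underside.
- screw_jar: Bystander: glass screw jar, 70 mm across, 90 mm tall; origin at the centre of its underside.
- screwdriver: Bystander: screwdriver lying on the bench.
- hammer: Bystander: hammer lying on the bench.
- offcut_a: Bystander: pale wooden offcut, 160 x 45 x 22 mm; origin at the centre of its underside.
- offcut_b: Bystander: darker wooden offcut, 90 x 60 x 30 mm; origin at the centre of its underside.

How it is judged:
By the outcome, as a careful person would: the job done as asked, in the order asked, and still so for the second after the job is handed in, with the robot touching nothing.
It also fails if it takes over 67 s, if anything falls off the work surface, if the arm or the gripper's body presses on something with over 40 N, if the wrist force passes 120 N, or if a joint passes its speed limit or range.

## Robot

A 7-joint arm with a two-finger parallel gripper is mounted at the origin on the work surface. World frame = base frame: x ahead of the robot, y to its left, z up, the work surface at z = 0. Lengths are in m, angles in rad, forces in N, time in s.
With the tool pointing down it reaches from about 0.425 to 0.925 m from the base axis. Payload 6.8 kg.
Tool frame: the origin (TCP) lies on the centre line of the jaws, within the pads' length; the fingertips stand 19 mm ahead of it and the grasp point (between the pads) is the TCP; z points along the fingers, y is the line along which they close (so a half turn about z gives the same grasp; the last joint's range is limited). The gripper opens to 85 mm and grips with 20 to 120 N. Pads are 22 mm wide; open, the fingers measure 114 mm over their backs; the gripper's body (76 mm by 85 mm) begins 54 mm behind the grasp point. The pads swing forward as they close: fully open they stand 13 mm farther back than shut.
Start: joints at [-1.293, 0.477, 0.022, 1.555, -0.011, 1.109, -0.083], TCP at [0.254, 0.625, 0.25] pointing down, gripper open.
Joint ranges: [-2.96, 2.96], [-0.34, 2.1], [-1.41, 1.46], [0.24, 2.44], [-1.37, 4.51], [0.17, 1.92], [-2.96, 2.96]. Speed limits (rad/s): [2.39, 2.39, 3.14, 3.14, 3.14, 3.14, 3.14].

## Interface

Orientations are given as a rotation vector (axis times angle).
In Python, from bench import r gives the robot as it stands. The module is installed in compiled form; this text tells all that it offers.
- The arm moves only by the tool arm_command, never from a script. Its argument "rows" is a list of rows, each an object of numbers: "fingers": the opening, from -1 (shut) to 1 (fully open); "x", "y", "z": the shift along the tool's x, y, z in m; "ax", "ay", "az": the turn, a rotation vector about the tool's x, y, z in degrees. In form: [{"fingers": .., "x": .., "y": .., "z": .., "ax": .., "ay": .., "az": ..}, ...]. A call has 1 to 10 rows; each row shifts and turns the commanded pose from where the row before left it, along the tool's axes as they then stand; what a row does not reach is not made up. A row lasts 1/12 s, in which the tool goes at most 41.7 mm and 7.16 degrees, less where a joint would pass 70% of its speed; a pose out of reach is approached as far as the arm can. A call is refused whole if a number of a shift passes 0.0417 or a number of a turn 7.16, either way. A call with a gripper value outside its range is refused whole. The fingers move at their own pace and stop on an object; "grip_force" is the grip in N (left out, the last holds). Time passes only in rows, so rows that do not move let the fingers close. It gives the time, the measured TCP pose, the force, the opening and the grip force at its end, in the units of the state.
- r.get_obs(): the state, without advancing time (a new reading comes with each control period).
- r.grab_frame(name): name is "scene" or "top" or "wrist"; returns a dict with "frame" (384x512x3 uint8, red, green, blue), "depth" (384x512 float32, m along the optical axis (not along the pixel's ray), 0 where there is no reading), "K" (3x3 intrinsics, pixels), "world_from_camera" (4x4, takes a point from camera to world coordinates). Camera axes: x right, y down, z forward; pixel columns grow to the right and rows downward; lengths in m; the calibration is good to about 2 mm. A picture is of the moment at which its call begins.
- r.hand_in(): hands the job in; it is judged then, once.
The state is a dict: "clock": time; "joints": joint angles; "qvel": joint speeds; "tau": joint torques, N m; "tcp_pos": TCP position; "orientation": TCP orientation; "contact_force": force on the tool from outside, world axes, zero at the start; "moment": the same for the moment, N m; "grip_width": finger opening in m; "gripper_force": force on a finger pad.
Only numpy, scipy, OpenCV 4.12 (cv2) and the standard library are available. Lean on these libraries where they do the work, as an engineer would, in place of code of your own. Each camera call takes 0.05 s, during which the arm holds its last target. There are 200 camera calls.

## Working session

There is one attempt and no reset: what is moved stays moved. The work goes in short steps, Python scripts to look and compute and a tool call to move; the robot and the scene stay as the last step left them, time stands still between calls to the robot, and variables do not carry over. Pictures are saved under pics/ and viewed, at most 10 in all, crops included, and the job is handed in when it is done.

Besides the shell and the picture viewer there is one more tool, called after ">>>" as name(argument=value, ...), one argument or row to a line, values as JSON. arm_command: Moves the arm, as the interface text tells. Its arguments: {"type":"object","properties":{"rows":{"type":"array"},"grip_force":{"type":"number"}},"required":["rows"]}

```bash
mkdir -p pics
cat > h.py <<'E'
import numpy as np, cv2
from scipy.spatial.transform import Rotation as R
from bench import r
def cloud(d):
    K=d["K"];T=d["world_from_camera"];z=d["depth"].astype(float)
    v,u=np.mgrid[:z.shape[0],:z.shape[1]]
    P=np.stack([(u-K[0,2])/K[0,0]*z,(v-K[1,2])/K[1,1]*z,z],-1)
    W=P@T[:3,:3].T+T[:3,3]; W[z==0]=np.nan
    return W
def save(d,n): cv2.imwrite(f"pics/{n}.png",d["frame"][...,::-1])
E
python3 - <<'E'
from h import *
ims=[]
for n in("scene","top"):
    d=r.grab_frame(n); np.savez(n,**d); save(d,n)
    W=cloud(d); hsv=cv2.cvtColor(d["frame"],cv2.COLOR_RGB2HSV).astype(int)
    H,S,V=hsv[...,0],hsv[...,1],hsv[...,2]
    for c,m in dict(red=((H<5)|(H>174))&(S>150)&(V>70),orange=(H>=6)&(H<18)&(S>170)&(V>100),blue=(H>100)&(H<125)&(S>120)).items():
        k,l,st,ce=cv2.connectedComponentsWithStats(m.astype(np.uint8))
        for i in range(1,k):
            if st[i,4]>25:
                p=W[l==i]; print(n,c,st[i],ce[i].round(),np.nanmedian(p,0).round(3),np.nanmin(p,0).round(3),np.nanmax(p,0).round(3))
print(r.get_obs())
E
```

```text
scene red [227 149   7   7  37] [230. 152.] [ 0.484 -0.139  0.101] [ 0.477 -0.15   0.09 ] [ 0.494 -0.132  0.109]
scene red [142 233  35  26 323] [159. 246.] [ 0.837 -0.073  0.023] [ 0.783 -0.089  0.009] [ 0.883 -0.063  0.032]
scene orange [246 165  17  19 204] [254. 174.] [ 0.529 -0.008  0.106] [ 0.52  -0.04   0.084] [0.535 0.016 0.121]
scene orange [233 223  11  12 114] [238. 228.] [0.777 0.148 0.17 ] [0.761 0.134 0.157] [0.787 0.158 0.175]
scene blue [211 165  25  18 223] [223. 174.] [ 0.524 -0.133  0.043] [ 0.478 -0.169  0.026] [ 0.548 -0.12   0.05 ]
scene blue [232 176  45  32 691] [253. 193.] [0.565 0.018 0.062] [ 0.482 -0.063  0.025] [0.582 0.041 0.081]
top red [289 107   7  27 142] [292. 120.] [ 0.832 -0.08   0.024] [ 0.782 -0.094  0.015] [ 0.876 -0.071  0.033]
top red [313 216   6   7  36] [315. 219.] [ 0.482 -0.146  0.103] [ 0.472 -0.156  0.096] [ 0.492 -0.139  0.11 ]
top orange [135 250  10  10  30] [140. 255.] [0.369 0.444 0.029] [0.355 0.426 0.02 ] [0.385 0.459 0.037]
top blue [260 192  30  31 347] [275. 207.] [ 0.519 -0.019  0.07 ] [ 0.474 -0.066  0.063] [0.575 0.032 0.0
[... 251 characters left out ...]
ray([-1.29307742,  0.47774116,  0.02235136,  1.55634552, -0.01149984,
        1.10931021, -0.0831105 ]), 'qvel': array([-1.81344774e-03, -1.52841801e-03, -6.58965327e-05, -2.00319889e-03,
        8.79299625e-04, -6.80071803e-04,  3.20333759e-04]), 'tau': array([ 4.39150390e-03, -5.97761929e+01,  1.61373764e+00, -2.81956744e+01,
        1.28631681e-02,  5.00426118e-03, -3.46913112e-05]), 'tcp_pos': array([0.25383819, 0.6249087 , 0.24941016]), 'orientation': array([-6.02250265e-01, -3.08312528e+00,  2.61433344e-03]), 'contact_force': array([ 0.44479028, -0.39691846, -0.60741576]), 'moment': array([-0.00176443,  0.01287931, -0.04011778]), 'gripper_force': 0.0, 'grip_width': 0.08520993382608136}
```

View pics/scene.png

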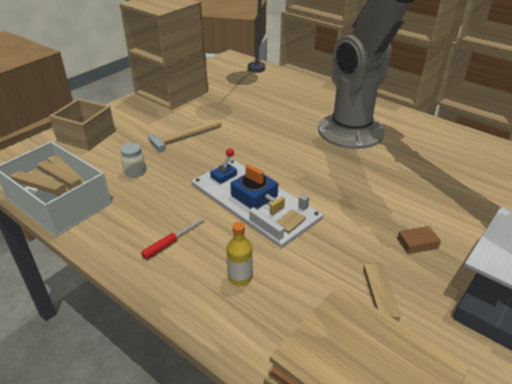

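View pics/top.png

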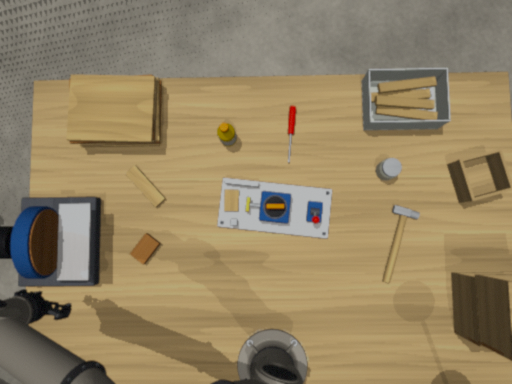

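The scene shows the jig with its red ball at (230,152) and the orange bar at (254,174). In the top view the ball is at (315,219), the dial at (275,207), and the bed has a yaw of about -4°. The blank and setting block sit at the bed's +y end, on the left of the image. I'll move over it for a closer look.

>>> arm_command(
  rows=[
    {"x": -0.0243,"y": -0.0271,"z": -0.0025},
    {"x": -0.0243,"y": -0.0271,"z": -0.0025},
    {"x": -0.0243,"y": -0.0271,"z": -0.0025},
    {"x": -0.0243,"y": -0.0271,"z": -0.0025},
    {"x": -0.0243,"y": -0.0271,"z": -0.0025},
    {"x": -0.0243,"y": -0.0271,"z": -0.0025},
    {"x": -0.0243,"y": -0.0271,"z": -0.0025},
    {"x": -0.0243,"y": -0.0271,"z": -0.0025},
    {"x": -0.0243,"y": -0.0271,"z": -0.0025},
    {"x": -0.0243,"y": -0.0271,"z": -0.0025},
  ],
)

```text
validation failed for argument at $.ro...
```

>>> arm_command(
  rows=[
    {"x": -0.0243,"y": -0.0271,"z": -0.0025},
    {"x": -0.0243,"y": -0.0271,"z": -0.0025},
    {"x": -0.0243,"y": -0.0271,"z": -0.0025},
    {"x": -0.0243,"y": -0.0271,"z": -0.0025},
    {"x": -0.0243,"y": -0.0271,"z": -0.0025},
    {"x": -0.0243,"y": -0.0271,"z": -0.0025},
    {"x": -0.0243,"y": -0.0271,"z": -0.0025},
    {"x": -0.0243,"y": -0.0271,"z": -0.0025},
    {"x": -0.0243,"y": -0.0271,"z": -0.0025},
    {"x": -0.0243,"y": -0.0271,"z": -0.0025},
  ],
)

```text
validation failed for argument at $.ro...
```

>>> arm_command(
  rows=[
    {"az": 7.1},
    {"az": 7.1},
    {"az": 7.1},
    {"az": 7.1},
    {"az": 7.1},
    {"az": 7.1},
    {"az": 7.1},
    {"az": 7.1},
    {"az": 7.1},
    {"az": 7.1},
  ],
)

```text
validation failed for argument at $.ro...
```

Run:
```python
from h import *
d=r.grab_frame("wrist"); np.savez("w1",**d); save(d,"w1")
W=cloud(d); hsv=cv2.cvtColor(d["frame"],cv2.COLOR_RGB2HSV).astype(int)
H,S,V=hsv[...,0],hsv[...,1],hsv[...,2]
for c,m in dict(red=((H<5)|(H>174))&(S>150)&(V>70),orange=(H>=6)&(H<18)&(S>170)&(V>100),blue=(H>100)&(H<125)&(S>120)).items():
    k,l,st,ce=cv2.connectedComponentsWithStats(m.astype(np.uint8))
    for i in range(1,k):
        if st[i,4]>80:
            p=W[l==i]; print(c,st[i],ce[i].round(),np.nanmedian(p,0).round(3),np.nanmin(p,0).round(3),np.nanmax(p,0).round(3))
            top=p[p[:,2]>np.nanpercentile(p[:,2],95)-.006]
            print("  toprect",cv2.minAreaRect((top[:,:2]*1000).astype(np.float32)), np.nanmax(top[:,2]))
o=r.get_obs(); print(o["clock"],o["tcp_pos"],R.from_rotvec(o["orientation"]).as_matrix().round(3),o["joints"].round(2),o["contact_force"],o["moment"])
print(d["world_from_camera"].round(3))
```

```text
blue [ 349  225  143   87 5224] [420. 267.] [0.313 0.712 0.211] [0.261 0.677 0.053] [0.375 0.765 0.295]
  toprect ((295.17462158203125, 700.0325927734375), (81.96563720703125, 22.7010555267334), 31.42618179321289) 0.29548043606866065
blue [412 359  36  25 579] [428. 372.] [0.335 0.684 0.259] [0.279 0.672 0.251] [0.342 0.69  0.301]
  toprect ((283.66339111328125, 675.3900756835938), (11.305097579956055, 6.082542896270752), 54.664520263671875) 0.3014586926076336
0.15 [0.25382948 0.6249987  0.24955933] [[-0.927  0.376 -0.   ]
 [ 0.376  0.927 -0.001]
 [-0.    -0.001 -1.   ]] [-1.29  0.48  0.02  1.56 -0.01  1.11 -0.08] [-0.23065455 -0.57173611  0.23016403] [ 0.01234652 -0.01570022  0.00100747]
[[ 0.376  0.888  0.266  0.185]
 [ 0.927 -0.359 -0.11   0.653]
 [-0.002  0.288 -0.958  0.373]
 [ 0.     0.     0.     1.   ]]
```

View pics/w1.png

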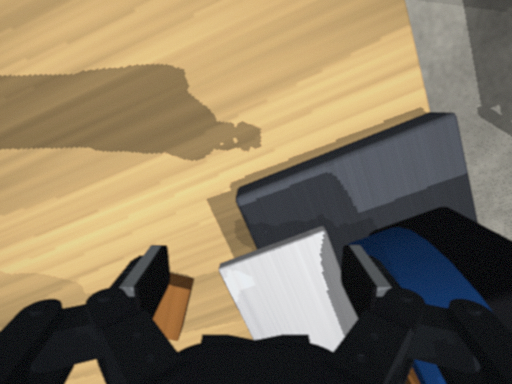

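The wrist picture shows only the bench near the start pose, because the move was refused. I'll send the rows with all fields filled in.

>>> arm_command(
  rows=[
    {"fingers": 1,"x": -0.0243,"y": -0.0271,"z": -0.0025,"ax": 0,"ay": 0,"az": 0},
    {"fingers": 1,"x": -0.0243,"y": -0.0271,"z": -0.0025,"ax": 0,"ay": 0,"az": 0},
  ],
)

```text
clock: 0.32
tcp_pos: [0.277, 0.5573, 0.2541]
orientation: [-0.596, -3.084, 0.001]
contact_force: [0.9, -0.2, -0.1]
grip_width: 0.0854
gripper_force: 0.0
```

>>> arm_command(
  rows=[
    {"fingers": 1,"x": -0.0243,"y": -0.0271,"z": -0.0025,"ax": 0,"ay": 0,"az": 0},
    {"fingers": 1,"x": -0.0243,"y": -0.0271,"z": -0.0025,"ax": 0,"ay": 0,"az": 0},
    {"fingers": 1,"x": -0.0243,"y": -0.0271,"z": -0.0025,"ax": 0,"ay": 0,"az": 0},
    {"fingers": 1,"x": -0.0243,"y": -0.0271,"z": -0.0025,"ax": 0,"ay": 0,"az": 0},
    {"fingers": 1,"x": -0.0243,"y": -0.0271,"z": -0.0025,"ax": 0,"ay": 0,"az": 0},
    {"fingers": 1,"x": -0.0243,"y": -0.0271,"z": -0.0025,"ax": 0,"ay": 0,"az": 0},
    {"fingers": 1,"x": -0.0243,"y": -0.0271,"z": -0.0025,"ax": 0,"ay": 0,"az": 0},
    {"fingers": 1,"x": -0.0243,"y": -0.0271,"z": -0.0025,"ax": 0,"ay": 0,"az": 0},
    {"fingers": 1,"x": -0.0243,"y": -0.0271,"z": -0.0025,"ax": 0,"ay": 0,"az": 0},
  ],
)

```text
clock: 1.07
tcp_pos: [0.3896, 0.2467, 0.2779]
orientation: [-0.602, -3.083, -0.0]
contact_force: [1.1, 0.0, 0.1]
grip_width: 0.0854
gripper_force: 0.0
```

>>> arm_command(
  rows=[
    {"fingers": 1,"x": -0.0243,"y": -0.0271,"z": -0.0025,"ax": 0,"ay": 0,"az": 0},
    {"fingers": 1,"x": -0.0243,"y": -0.0271,"z": -0.0025,"ax": 0,"ay": 0,"az": 0},
    {"fingers": 1,"x": -0.0243,"y": -0.0271,"z": -0.0025,"ax": 0,"ay": 0,"az": 0},
    {"fingers": 1,"x": -0.0243,"y": -0.0271,"z": -0.0025,"ax": 0,"ay": 0,"az": 0},
    {"fingers": 1,"x": -0.0243,"y": -0.0271,"z": -0.0025,"ax": 0,"ay": 0,"az": 0},
    {"fingers": 1,"x": -0.0243,"y": -0.0271,"z": -0.0025,"ax": 0,"ay": 0,"az": 0},
    {"fingers": 1,"x": -0.0243,"y": -0.0271,"z": -0.0025,"ax": 0,"ay": 0,"az": 0},
    {"fingers": 1,"x": -0.0243,"y": -0.0271,"z": -0.0025,"ax": 0,"ay": 0,"az": 0},
    {"fingers": 1,"x": -0.0243,"y": -0.0271,"z": -0.0025,"ax": 0,"ay": 0,"az": 0},
  ],
)

```text
clock: 1.82
tcp_pos: [0.5004, -0.0614, 0.3005]
orientation: [0.602, 3.083, 0.001]
contact_force: [0.1, 0.5, -0.1]
grip_width: 0.0854
gripper_force: 0.0
```

>>> arm_command(
  rows=[
    {"fingers": 1,"x": 0,"y": 0,"z": 0,"ax": 0,"ay": 0,"az": 7.1},
    {"fingers": 1,"x": 0,"y": 0,"z": 0,"ax": 0,"ay": 0,"az": 7.1},
    {"fingers": 1,"x": 0,"y": 0,"z": 0,"ax": 0,"ay": 0,"az": 7.1},
    {"fingers": 1,"x": 0,"y": 0,"z": 0,"ax": 0,"ay": 0,"az": 7.1},
    {"fingers": 1,"x": 0,"y": 0,"z": 0,"ax": 0,"ay": 0,"az": 7.1},
    {"fingers": 1,"x": 0,"y": 0,"z": 0,"ax": 0,"ay": 0,"az": 7.1},
    {"fingers": 1,"x": 0,"y": 0,"z": 0,"ax": 0,"ay": 0,"az": 7.1},
    {"fingers": 1,"x": 0,"y": 0,"z": 0,"ax": 0,"ay": 0,"az": 7.1},
    {"fingers": 1,"x": 0,"y": 0,"z": 0,"ax": 0,"ay": 0,"az": 7.1},
    {"fingers": 1,"x": 0,"y": 0,"z": 0,"ax": 0,"ay": 0,"az": 7.1},
  ],
)

```text
clock: 2.65
tcp_pos: [0.5001, -0.0596, 0.3001]
orientation: [-2.287, -2.153, 0.0]
contact_force: [-0.1, 0.8, -0.3]
grip_width: 0.0854
gripper_force: 0.0
```

```bash
cat > look.py <<'E'
from h import *
import sys
def look(n):
    d=r.grab_frame("wrist"); np.savez(n,**d); save(d,n)
    W=cloud(d); hsv=cv2.cvtColor(d["frame"],cv2.COLOR_RGB2HSV).astype(int)
    H,S,V=hsv[...,0],hsv[...,1],hsv[...,2]
    for c,m in dict(red=((H<5)|(H>174))&(S>150)&(V>70),orange=(H>=6)&(H<18)&(S>170)&(V>100),blue=(H>100)&(H<125)&(S>120)).items():
        k,l,st,ce=cv2.connectedComponentsWithStats(m.astype(np.uint8))
        for i in range(1,k):
            if st[i,4]>80:
                p=W[l==i]; p=p[~np.isnan(p[:,0])]
                print(c,st[i],ce[i].round(),np.median(p,0).round(3),p.min(0).round(3),p.max(0).round(3))
                top=p[abs(p[:,2]-np.percentile(p[:,2],{'red':95,'orange':90,'blue':75}[c]))<.004]
                print("  toprect",np.round(np.hstack(cv2.minAreaRect((top[:,:2]*1000).astype(np.float32))),1), np.median(top[:,2]).round(4))
    o=r.get_obs(); print(o["clock"],o["tcp_pos"].round(4),R.from_rotvec(o["orientation"]).as_matrix().round(3).tolist(),o["joints"].round(2),o["contact_force"].round(2),o["moment"].round(3))
if __name__=="__main__": look(sys.argv[1])
E
python3 look.py w2
```

```text
red [453 153  59  17 898] [484. 161.] [ 0.816 -0.077  0.023] [ 0.779 -0.091  0.008] [ 0.856 -0.065  0.027]
  toprect [817.3 -78.9  19.6  73.8  86.4] 0.024
red [235 233  19  19 279] [244. 242.] [ 0.481 -0.142  0.102] [ 0.47  -0.154  0.093] [ 0.492 -0.134  0.107]
  toprect [ 479.9 -145.2   18.6   17.7   66.9] 0.1038
orange [269 106  16  57 773] [277. 133.] [ 0.525 -0.014  0.117] [ 0.518 -0.048  0.08 ] [0.535 0.013 0.119]
  toprect [524.7 -15.6  13.7  57.3   0. ] 0.1167
blue [ 233   86   86   87 3067] [274. 127.] [ 0.522 -0.003  0.07 ] [ 0.473 -0.068  0.066] [0.577 0.037 0.072]
  toprect [524.5 -15.2  97.   96.5  83. ] 0.0699
blue [ 242  206   49   37 1140] [268. 221.] [ 0.517 -0.138  0.043] [ 0.475 -0.174  0.025] [ 0.544 -0.121  0.053]
  toprect [ 508.9 -148.2   47.8   66.7   83.4] 0.0429
2.7 [ 0.5001 -0.0596  0.3001] [[0.068, 0.998, -0.001], [0.998, -0.068, 0.0], [0.0, -0.001, -1.0]] [-0.57  0.15  0.64  1.93 -0.1   1.09  0.04] [-0.25 -0.34 -0.42] [ 0.019 -0.015  0.046]
```

View pics/w2.png

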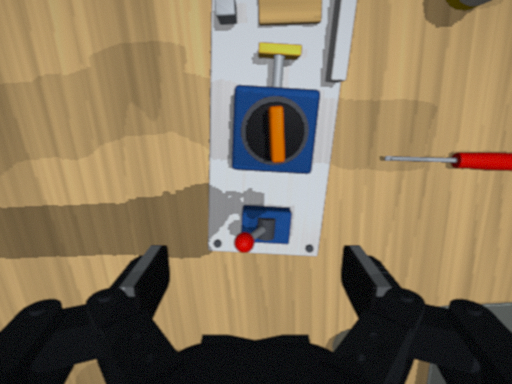

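The wrist view shows the red ball at (244,242), the bar at (277,133) and the housing square at (275,128). From these, the unit yaw is about -7°, the dial is at (0.5246, -0.0155), and the ball at (0.480, -0.1455) fits the geometry. Next I'll straddle the ball with the fingers half open.

>>> arm_command(
  rows=[
    {"fingers": 0,"x": 0,"y": 0,"z": 0,"ax": 0,"ay": 0,"az": 3.1},
    {"fingers": 0,"x": -0.022,"y": -0.0025,"z": 0.03,"ax": 0,"ay": 0,"az": 0},
    {"fingers": 0,"x": -0.022,"y": -0.0025,"z": 0.03,"ax": 0,"ay": 0,"az": 0},
    {"fingers": 0,"x": -0.022,"y": -0.0025,"z": 0.03,"ax": 0,"ay": 0,"az": 0},
    {"fingers": 0,"x": -0.022,"y": -0.0025,"z": 0.03,"ax": 0,"ay": 0,"az": 0},
    {"fingers": 0,"x": 0,"y": 0,"z": 0.02,"ax": 0,"ay": 0,"az": 0},
    {"fingers": 0,"x": 0,"y": 0,"z": 0,"ax": 0,"ay": 0,"az": 0},
    {"fingers": 0,"x": 0,"y": 0,"z": 0,"ax": 0,"ay": 0,"az": 0},
  ],
)

```text
clock: 3.37
tcp_pos: [0.4803, -0.1459, 0.1598]
orientation: [-2.336, -2.098, 0.003]
contact_force: [0.3, 1.0, 0.4]
grip_width: 0.0428
gripper_force: 0.0
```

```bash
python3 look.py w3
```

```text
red [239 200  35  35 962] [256. 217.] [ 0.481 -0.143  0.102] [ 0.469 -0.155  0.091] [ 0.493 -0.133  0.107]
  toprect [ 480.3 -145.9   19.1   18.6   37.7] 0.1038
orange [ 306    0   29   43 1139] [320.  20.] [ 0.525 -0.035  0.117] [ 0.518 -0.045  0.079] [ 0.541 -0.016  0.119]
  toprect [525.  -34.8  19.8  13.6  89.3] 0.1167
blue [ 228    0  152   93 5898] [298.  62.] [ 0.515 -0.052  0.07 ] [ 0.471 -0.07   0.043] [ 0.573 -0.006  0.072]
  toprect [522.  -38.6  55.   97.6  83.9] 0.0698
blue [ 250  165   81   57 2865] [294. 188.] [ 0.52  -0.139  0.043] [ 0.475 -0.176  0.027] [ 0.545 -0.121  0.053]
  toprect [ 508.9 -148.8   48.3   67.6   83.4] 0.0429
3.4167 [ 0.4814 -0.1457  0.1609] [[0.106, 0.994, 0.0], [0.994, -0.106, 0.0], [0.0, 0.0, -1.0]] [-0.34  0.36  0.63  2.08 -0.29  0.79  0.36] [ 0.22 -0.22  0.57] [-0.016 -0.004 -0.026]
```

View pics/w3.png

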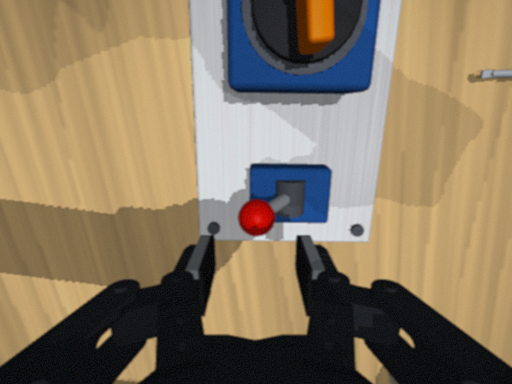

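The second view confirms the ball at (256,217), centred between the fingers and at the same position as before. I'll go down and push along tool +y, towards the unit's +x.

>>> arm_command(
  rows=[
    {"fingers": 0,"x": 0,"y": 0,"z": 0.025,"ax": 0,"ay": 0,"az": 0},
    {"fingers": 0,"x": 0,"y": 0,"z": 0.025,"ax": 0,"ay": 0,"az": 0},
    {"fingers": 0,"x": 0,"y": 0,"z": 0.022,"ax": 0,"ay": 0,"az": 0},
    {"fingers": 0,"x": 0,"y": 0,"z": 0,"ax": 0,"ay": 0,"az": 0},
  ],
)

```text
clock: 3.75
tcp_pos: [0.4804, -0.1444, 0.0869]
orientation: [-2.333, -2.1, 0.002]
contact_force: [-0.1, 0.3, -0.4]
grip_width: 0.0425
gripper_force: 0.0
```

>>> arm_command(
  rows=[
    {"fingers": 0,"x": 0,"y": 0.008,"z": 0,"ax": 0,"ay": 0,"az": 0},
    {"fingers": 0,"x": 0,"y": 0.008,"z": 0,"ax": 0,"ay": 0,"az": 0},
    {"fingers": 0,"x": 0,"y": 0.008,"z": 0,"ax": 0,"ay": 0,"az": 0},
    {"fingers": 0,"x": 0,"y": 0.008,"z": 0,"ax": 0,"ay": 0,"az": 0},
    {"fingers": 0,"x": 0,"y": 0.008,"z": 0,"ax": 0,"ay": 0,"az": 0},
    {"fingers": 0,"x": 0,"y": 0.008,"z": 0,"ax": 0,"ay": 0,"az": 0},
    {"fingers": 0,"x": 0,"y": 0.008,"z": 0,"ax": 0,"ay": 0,"az": 0},
  ],
)

```text
clock: 4.33
tcp_pos: [0.5377, -0.1521, 0.0886]
orientation: [2.338, 2.098, 0.001]
contact_force: [-3.4, 0.9, -0.9]
grip_width: 0.0427
gripper_force: 0.8
```

>>> arm_command(
  rows=[
    {"fingers": 0,"x": 0,"y": 0.004,"z": 0,"ax": 0,"ay": 0,"az": 0},
    {"fingers": 0,"x": 0,"y": 0.002,"z": 0,"ax": 0,"ay": 0,"az": 0},
  ],
)

```text
clock: 4.5
tcp_pos: [0.543, -0.1527, 0.0881]
orientation: [-2.338, -2.098, 0.001]
contact_force: [-2.9, 0.2, 1.0]
grip_width: 0.0424
gripper_force: 1.8
```

>>> arm_command(
  rows=[
    {"fingers": 0,"x": 0,"y": 0.002,"z": 0,"ax": 0,"ay": 0,"az": 0},
    {"fingers": 0,"x": 0,"y": 0,"z": 0,"ax": 0,"ay": 0,"az": 0},
  ],
)

```text
clock: 4.67
tcp_pos: [0.5432, -0.1528, 0.0878]
orientation: [-2.337, -2.096, 0.003]
contact_force: [-4.1, 1.6, 2.0]
grip_width: 0.0426
gripper_force: 2.6
```

>>> arm_command(
  rows=[
    {"fingers": 0,"x": 0,"y": 0.001,"z": 0,"ax": 0,"ay": 0,"az": 0},
    {"fingers": 0,"x": 0,"y": 0,"z": 0,"ax": 0,"ay": 0,"az": 0},
  ],
)

```text
clock: 4.83
tcp_pos: [0.5434, -0.1528, 0.0878]
orientation: [-2.336, -2.095, 0.003]
contact_force: [-6.3, 1.6, 2.8]
grip_width: 0.0425
gripper_force: 3.5
```

The force rose, so the lever is at its stop. I'll back off, lift, and move over the dial.

>>> arm_command(
  rows=[
    {"fingers": 0,"x": 0,"y": -0.011,"z": 0,"ax": 0,"ay": 0,"az": 0},
    {"fingers": 0,"x": 0,"y": 0,"z": -0.04,"ax": 0,"ay": 0,"az": 0},
    {"fingers": 0,"x": 0,"y": 0,"z": -0.04,"ax": 0,"ay": 0,"az": 0},
    {"fingers": 0,"x": 0,"y": 0,"z": -0.02,"ax": 0,"ay": 0,"az": 0},
    {"fingers": 0,"x": 0.03,"y": -0.006,"z": 0,"ax": 0,"ay": 0,"az": 0},
    {"fingers": 0,"x": 0.03,"y": -0.006,"z": 0,"ax": 0,"ay": 0,"az": 0},
    {"fingers": 0,"x": 0.03,"y": -0.006,"z": 0,"ax": 0,"ay": 0,"az": 0},
    {"fingers": 0,"x": 0,"y": 0,"z": 0,"ax": 0,"ay": 0,"az": 0},
  ],
)

```text
clock: 5.5
tcp_pos: [0.5268, -0.0536, 0.1882]
orientation: [-2.328, -2.106, -0.004]
contact_force: [0.5, -0.3, -0.6]
grip_width: 0.0425
gripper_force: 0.0
```

```bash
python3 look.py w4
python3 - <<'E'
from h import *
d=r.grab_frame("top"); W=cloud(d); h=cv2.cvtColor(d["frame"],cv2.COLOR_RGB2HSV).astype(int)
m=((h[...,0]<5)|(h[...,0]>174))&(h[...,1]>150)&(h[...,2]>70)
p=W[m]; p=p[(p[:,2]>.06)&(p[:,0]<.65)]; print(len(p),p.min(0) if len(p) else 0,p.max(0) if len(p) else 0)
E
```

```text
red [495 166  17  21 248] [505. 176.] [ 0.782 -0.073  0.019] [ 0.779 -0.084  0.005] [ 0.791 -0.064  0.026]
  toprect [782.4 -75.6   7.8  18.5   9.4] 0.0225
red [266 295  27  30 622] [279. 310.] [ 0.538 -0.147  0.101] [ 0.526 -0.161  0.088] [ 0.549 -0.14   0.107]
  toprect [ 537.2 -152.4   18.3   18.    17.8] 0.1038
orange [ 233  117   29   85 1741] [247. 159.] [ 0.525 -0.013  0.117] [ 0.518 -0.048  0.079] [0.532 0.013 0.119]
  toprect [525.  -15.3  56.9  13.7  89.9] 0.1168
blue [ 189   89  122  119 6099] [249. 142.] [0.528 0.002 0.07 ] [ 0.472 -0.068  0.066] [0.578 0.038 0.072]
  toprect [525.2 -15.5  97.3  96.5  83.1] 0.0699
blue [ 213  247   68   49 2320] [246. 268.] [ 0.506 -0.135  0.043] [ 0.474 -0.174  0.023] [ 0.545 -0.053  0.179]
  toprect [ 508.9 -148.5   48.1   67.8   83.3] 0.0429
5.55 [ 0.527  -0.0566  0.1884] [[0.102, 0.995, 0.001], [0.995, -0.102, 0.002], [0.002, 0.001, -1.0]] [-0.51  0.36  0.62  2.   -0.27  0.87  0.16] [ 0.54 -1.49 -0.47] [-0.059  0.023  0.008]
19 [ 0.52739072 -0.1634491   0.09660818] [ 0.54628567 -0.15046617  0.10614292]
```

The ball is now at (0.537, -0.152), which mirrors its locked position, so the lever is fully over. Next I'll align with the bar.

>>> arm_command(
  rows=[
    {"fingers": 0,"x": 0,"y": 0,"z": 0,"ax": 0,"ay": 0,"az": -6.2},
    {"fingers": 0,"x": 0.036,"y": -0.002,"z": 0.01,"ax": 0,"ay": 0,"az": 0},
    {"fingers": 0,"x": 0,"y": 0,"z": 0,"ax": 0,"ay": 0,"az": 0},
  ],
)

```text
clock: 5.85
tcp_pos: [0.5242, -0.0209, 0.1771]
orientation: [-2.217, -2.223, -0.001]
contact_force: [-0.2, 1.2, 0.4]
grip_width: 0.0426
gripper_force: 0.0
```

Run:
```python
from h import *
P=[]
for i in range(8):
    r.grab_frame("wrist"); o=r.get_obs(); P.append(np.r_[o["tcp_pos"]*1000,np.degrees(np.arctan2(*R.from_rotvec(o["orientation"]).as_matrix()[1::-1,1])),o["contact_force"],o["moment"],np.degrees(o["joints"][6])])
print(np.mean(P,0).round(3));print(np.std(P,0).round(3))
```

```text
[ 5.24600e+02 -2.54040e+01  1.78366e+02 -7.60000e-02 -2.09000e-01
  1.15000e-01 -2.40000e-02 -1.30000e-02 -1.00000e-03  1.60000e-02
  1.08070e+01]
[0.103 1.024 0.324 0.087 0.183 0.573 0.7   0.024 0.031 0.026 0.012]
```

>>> arm_command(
  rows=[
    {"fingers": 0,"x": 0.009,"y": 0,"z": 0,"ax": 0,"ay": 0,"az": 0},
    {"fingers": 0,"x": 0,"y": 0,"z": 0,"ax": 0,"ay": 0,"az": 0},
  ],
)

```text
clock: 6.42
tcp_pos: [0.5245, -0.014, 0.1783]
orientation: [-2.22, -2.222, -0.001]
contact_force: [0.0, 0.9, -0.1]
grip_width: 0.0426
gripper_force: 0.0
```

```bash
cat > st.py <<'E'
from h import *
import sys
P=[]
for i in range(int(sys.argv[1])):
    r.grab_frame("wrist"); o=r.get_obs(); P.append(np.r_[o["tcp_pos"]*1000,np.degrees(np.arctan2(*R.from_rotvec(o["orientation"]).as_matrix()[1::-1,1])),o["contact_force"],o["moment"],np.degrees(o["joints"][6]),o["tau"][6],o["grip_width"]*1000,o["gripper_force"]])
P=np.array(P)
np.set_printoptions(suppress=True,linewidth=200)
print("xyz",P.mean(0)[:3].round(1),"head",P.mean(0)[3].round(2),"F",P.mean(0)[4:7].round(2),"M",P.mean(0)[7:10].round(3),"Mz",P[:,9].round(3),"j7,tau7,w,gf",P.mean(0)[10:].round(3), o["clock"])
if len(sys.argv)>2: print(P[:,:4].round(2))
E
python3 st.py 6 v
```

```text
xyz [524.4 -15.1 178.3] head 0.03 F [ 0.28  0.23 -0.07] M [ 0.021 -0.023 -0.01 ] Mz [-0.018 -0.002 -0.002 -0.022 -0.018  0.002] j7,tau7,w,gf [ 9.727 -0.029 42.577  0.   ] 6.7167
[[524.48 -14.36 178.25   0.07]
 [524.44 -14.79 178.28   0.06]
 [524.35 -15.14 178.27   0.04]
 [524.39 -15.35 178.3    0.01]
 [524.37 -15.5  178.31  -0.  ]
 [524.38 -15.54 178.31  -0.01]]
```

>>> arm_command(
  rows=[
    {"fingers": 0,"x": 0,"y": 0,"z": 0.03,"ax": 0,"ay": 0,"az": 0},
    {"fingers": 0,"x": 0,"y": 0,"z": 0.03,"ax": 0,"ay": 0,"az": 0},
    {"fingers": 0,"x": 0,"y": 0,"z": 0.011,"ax": 0,"ay": 0,"az": 0},
    {"fingers": 0,"x": 0,"y": 0,"z": 0,"ax": 0,"ay": 0,"az": 0},
    {"fingers": 0,"x": 0,"y": 0,"z": 0,"ax": 0,"ay": 0,"az": 0},
    {"fingers": 0,"x": 0,"y": 0,"z": 0,"ax": 0,"ay": 0,"az": 0},
  ],
)

```text
clock: 7.22
tcp_pos: [0.5253, -0.0158, 0.1085]
orientation: [2.221, 2.22, 0.002]
contact_force: [1.0, 0.4, -0.1]
grip_width: 0.0425
gripper_force: 0.0
```

>>> arm_command(
  rows=[
    {"fingers": -1,"x": 0,"y": 0,"z": 0,"ax": 0,"ay": 0,"az": 0},
    {"fingers": -1,"x": 0,"y": 0,"z": 0,"ax": 0,"ay": 0,"az": 0},
    {"fingers": -1,"x": 0,"y": 0,"z": 0,"ax": 0,"ay": 0,"az": 0},
    {"fingers": -1,"x": 0,"y": 0,"z": 0,"ax": 0,"ay": 0,"az": 0},
    {"fingers": -1,"x": 0,"y": 0,"z": 0,"ax": 0,"ay": 0,"az": 0},
  ],
  grip_force=60,
)

```text
clock: 7.63
tcp_pos: [0.5255, -0.0154, 0.1084]
orientation: [2.221, 2.22, 0.003]
contact_force: [1.0, 0.6, 11.6]
grip_width: 0.0129
gripper_force: 63.0
```

```bash
python3 st.py 6
```

```text
xyz [525.5 -15.4 108.5] head -0.01 F [-0.38  0.4   9.63] M [-0.03  -0.331  0.006] Mz [-0.026  0.023 -0.018  0.032  0.025  0.003] j7,tau7,w,gf [14.311  0.    12.807 63.003] 7.9333
```

>>> arm_command(
  rows=[
    {"fingers": -1,"x": 0,"y": 0,"z": -0.001,"ax": 0,"ay": 0,"az": 0},
    {"fingers": -1,"x": 0,"y": 0,"z": 0,"ax": 0,"ay": 0,"az": -2.5},
    {"fingers": -1,"x": 0,"y": 0,"z": 0,"ax": 0,"ay": 0,"az": -2.5},
    {"fingers": -1,"x": 0,"y": 0,"z": 0,"ax": 0,"ay": 0,"az": 0},
  ],
)

```text
clock: 8.27
tcp_pos: [0.5252, -0.0154, 0.1086]
orientation: [2.12, 2.317, 0.002]
contact_force: [4.5, -0.3, -2.3]
grip_width: 0.013
gripper_force: 62.5
```

```bash
python3 st.py 5
```

```text
xyz [525.2 -15.4 108.6] head 4.93 F [ 3.41 -0.36 -1.54] M [-0.019 -0.817 -0.058] Mz [-0.056 -0.045 -0.057 -0.058 -0.075] j7,tau7,w,gf [18.24   0.119 12.817 62.435] 8.5167
```

>>> arm_command(
  rows=[
    {"fingers": -1,"x": 0,"y": 0,"z": 0,"ax": 0,"ay": 0,"az": -2.5},
    {"fingers": -1,"x": 0,"y": 0,"z": 0,"ax": 0,"ay": 0,"az": -2.5},
    {"fingers": -1,"x": 0,"y": 0,"z": 0,"ax": 0,"ay": 0,"az": 0},
  ],
)

```text
clock: 8.77
tcp_pos: [0.5251, -0.0154, 0.1086]
orientation: [2.017, 2.407, 0.002]
contact_force: [5.0, 0.3, -1.1]
grip_width: 0.0125
gripper_force: 62.6
```

```bash
python3 st.py 4
```

```text
xyz [525.1 -15.4 108.6] head 9.92 F [ 4.84  0.29 -0.18] M [ 0.061 -1.142  0.006] Mz [ 0.061 -0.003 -0.052  0.018] j7,tau7,w,gf [22.284  0.076 12.906 62.571] 8.9667
```

>>> arm_command(
  rows=[
    {"fingers": -1,"x": 0,"y": 0,"z": 0,"ax": 0,"ay": 0,"az": -2.5},
    {"fingers": -1,"x": 0,"y": 0,"z": 0,"ax": 0,"ay": 0,"az": -2.5},
    {"fingers": -1,"x": 0,"y": 0,"z": 0,"ax": 0,"ay": 0,"az": 0},
  ],
)

```text
clock: 9.22
tcp_pos: [0.525, -0.0154, 0.1086]
orientation: [1.91, 2.493, 0.001]
contact_force: [4.4, 0.7, 1.4]
grip_width: 0.0128
gripper_force: 62.7
```

```bash
python3 st.py 4
```

```text
xyz [525.  -15.4 108.6] head 14.94 F [ 5.62  0.17 -0.12] M [ 0.062 -1.239  0.071] Mz [0.08  0.053 0.082 0.068] j7,tau7,w,gf [26.365 -0.003 13.002 62.66 ] 9.4167
```

>>> arm_command(
  rows=[
    {"fingers": -1,"x": 0,"y": 0,"z": 0,"ax": 0,"ay": 0,"az": -2.5},
    {"fingers": -1,"x": 0,"y": 0,"z": 0,"ax": 0,"ay": 0,"az": -2.5},
    {"fingers": -1,"x": 0,"y": 0,"z": 0,"ax": 0,"ay": 0,"az": 0},
  ],
)

```text
clock: 9.67
tcp_pos: [0.5251, -0.0154, 0.1086]
orientation: [1.8, 2.573, 0.001]
contact_force: [10.7, -0.2, -2.2]
grip_width: 0.0132
gripper_force: 62.4
```

```bash
python3 st.py 4
```

```text
xyz [525.1 -15.4 108.6] head 19.92 F [ 5.49  0.49 -0.02] M [ 0.092 -1.106 -0.   ] Mz [ 0.02  -0.011 -0.044  0.033] j7,tau7,w,gf [30.431  0.048 12.875 62.561] 9.8667
```

>>> arm_command(
  rows=[
    {"fingers": -1,"x": 0,"y": 0,"z": 0,"ax": 0,"ay": 0,"az": -2.5},
    {"fingers": -1,"x": 0,"y": 0,"z": 0,"ax": 0,"ay": 0,"az": -2.5},
    {"fingers": -1,"x": 0,"y": 0,"z": 0,"ax": 0,"ay": 0,"az": 0},
  ],
)

```text
clock: 10.12
tcp_pos: [0.525, -0.0155, 0.1086]
orientation: [1.687, 2.649, 0.001]
contact_force: [5.5, -0.3, 1.6]
grip_width: 0.0126
gripper_force: 62.8
```

```bash
python3 st.py 4
```

```text
xyz [525.  -15.5 108.6] head 24.9 F [4.91 0.33 0.59] M [ 0.082 -1.186 -0.031] Mz [-0.027 -0.026  0.011 -0.081] j7,tau7,w,gf [34.521  0.12  12.881 62.785] 10.3167
```

One click down: the pattern is periodic at 20° per click, and tau7 is a cleaner signal than Mz. Continuing.

>>> arm_command(
  rows=[
    {"fingers": -1,"x": 0,"y": 0,"z": 0,"ax": 0,"ay": 0,"az": -2.5},
    {"fingers": -1,"x": 0,"y": 0,"z": 0,"ax": 0,"ay": 0,"az": -2.5},
    {"fingers": -1,"x": 0,"y": 0,"z": 0,"ax": 0,"ay": 0,"az": 0},
  ],
)

```text
clock: 10.57
tcp_pos: [0.5249, -0.0155, 0.1086]
orientation: [1.569, 2.72, 0.001]
contact_force: [4.1, 0.3, 2.1]
grip_width: 0.0129
gripper_force: 63.0
```

```bash
python3 st.py 4
```

```text
xyz [524.9 -15.5 108.6] head 29.92 F [5.54 0.2  0.21] M [ 0.02  -1.342  0.002] Mz [-0.005  0.007  0.037 -0.034] j7,tau7,w,gf [38.635  0.052 12.705 62.811] 10.7667
```

>>> arm_command(
  rows=[
    {"fingers": -1,"x": 0,"y": 0,"z": 0,"ax": 0,"ay": 0,"az": -2.5},
    {"fingers": -1,"x": 0,"y": 0,"z": 0,"ax": 0,"ay": 0,"az": -2.5},
    {"fingers": -1,"x": 0,"y": 0,"z": 0,"ax": 0,"ay": 0,"az": 0},
  ],
)

```text
clock: 11.02
tcp_pos: [0.5249, -0.0155, 0.1086]
orientation: [1.449, 2.786, 0.001]
contact_force: [8.0, -0.7, -0.5]
grip_width: 0.0127
gripper_force: 62.7
```

```bash
python3 st.py 4
```

```text
xyz [524.9 -15.5 108.6] head 34.92 F [5.07 0.62 1.23] M [ 0.044 -1.2    0.061] Mz [0.076 0.036 0.047 0.087] j7,tau7,w,gf [42.747  0.002 12.867 62.854] 11.2167
```

>>> arm_command(
  rows=[
    {"fingers": -1,"x": 0,"y": 0,"z": 0,"ax": 0,"ay": 0,"az": -2.5},
    {"fingers": -1,"x": 0,"y": 0,"z": 0,"ax": 0,"ay": 0,"az": -2.5},
    {"fingers": -1,"x": 0,"y": 0,"z": 0,"ax": 0,"ay": 0,"az": 0},
  ],
)

```text
clock: 11.47
tcp_pos: [0.5249, -0.0155, 0.1086]
orientation: [1.327, 2.847, 0.001]
contact_force: [2.2, 0.9, 2.6]
grip_width: 0.0132
gripper_force: 62.9
```

```bash
python3 st.py 4
```

```text
xyz [524.9 -15.5 108.6] head 39.91 F [ 4.99 -0.37  0.93] M [ 0.031 -1.011  0.   ] Mz [ 0.012 -0.008  0.025 -0.028] j7,tau7,w,gf [46.876  0.051 12.857 62.725] 11.6667
```

>>> arm_command(
  rows=[
    {"fingers": -1,"x": 0,"y": 0,"z": 0,"ax": 0,"ay": 0,"az": -2},
    {"fingers": -1,"x": 0,"y": 0,"z": 0,"ax": 0,"ay": 0,"az": -2},
    {"fingers": -1,"x": 0,"y": 0,"z": 0,"ax": 0,"ay": 0,"az": 0},
  ],
)

```text
clock: 11.92
tcp_pos: [0.5248, -0.0156, 0.1086]
orientation: [1.227, 2.891, 0.001]
contact_force: [9.3, -0.2, -0.9]
grip_width: 0.0129
gripper_force: 62.6
```

```bash
python3 st.py 4
```

```text
xyz [524.8 -15.6 108.5] head 43.89 F [5.18 0.15 1.16] M [-0.025 -1.231 -0.04 ] Mz [-0.017 -0.014 -0.045 -0.086] j7,tau7,w,gf [50.176  0.109 13.212 62.939] 12.1167
```

>>> arm_command(
  rows=[
    {"fingers": -1,"x": 0,"y": 0,"z": 0,"ax": 0,"ay": 0,"az": -3},
    {"fingers": -1,"x": 0,"y": 0,"z": 0,"ax": 0,"ay": 0,"az": -3},
    {"fingers": -1,"x": 0,"y": 0,"z": 0,"ax": 0,"ay": 0,"az": 0},
  ],
)

```text
clock: 12.37
tcp_pos: [0.5248, -0.0156, 0.1085]
orientation: [1.073, 2.952, 0.0]
contact_force: [5.6, 0.4, 1.8]
grip_width: 0.013
gripper_force: 63.1
```

```bash
python3 st.py 4
```

```text
xyz [524.8 -15.6 108.5] head 49.92 F [5.32 0.44 1.61] M [-0.016 -1.208  0.007] Mz [ 0.027  0.02  -0.02   0.002] j7,tau7,w,gf [55.178  0.063 12.783 62.958] 12.5667
```

>>> arm_command(
  rows=[
    {"fingers": -1,"x": 0,"y": 0,"z": 0,"ax": 0,"ay": 0,"az": -2.5},
    {"fingers": -1,"x": 0,"y": 0,"z": 0,"ax": 0,"ay": 0,"az": -2.5},
    {"fingers": -1,"x": 0,"y": 0,"z": 0,"ax": 0,"ay": 0,"az": 0},
  ],
)

```text
clock: 12.82
tcp_pos: [0.5248, -0.0156, 0.1085]
orientation: [0.943, 2.996, 0.0]
contact_force: [4.4, 0.4, 2.9]
grip_width: 0.0131
gripper_force: 63.0
```

```bash
python3 st.py 4
```

```text
xyz [524.8 -15.6 108.5] head 54.91 F [ 4.74 -0.14  2.24] M [-0.064 -1.202  0.06 ] Mz [0.062 0.05  0.063 0.064] j7,tau7,w,gf [59.334  0.    12.924 63.053] 13.0167
```

>>> arm_command(
  rows=[
    {"fingers": -1,"x": 0,"y": 0,"z": 0,"ax": 0,"ay": 0,"az": -2.5},
    {"fingers": -1,"x": 0,"y": 0,"z": 0,"ax": 0,"ay": 0,"az": -2.5},
    {"fingers": -1,"x": 0,"y": 0,"z": 0,"ax": 0,"ay": 0,"az": 0},
  ],
)

```text
clock: 13.27
tcp_pos: [0.5248, -0.0157, 0.1085]
orientation: [0.812, 3.034, 0.0]
contact_force: [4.5, -1.3, 2.1]
grip_width: 0.0133
gripper_force: 63.0
```

```bash
python3 st.py 4
```

```text
xyz [524.8 -15.6 108.5] head 59.91 F [ 4.6  -0.28  0.88] M [-0.058 -1.088 -0.025] Mz [ 0.022 -0.025 -0.027 -0.068] j7,tau7,w,gf [63.511  0.074 13.014 62.872] 13.4667
```

>>> arm_command(
  rows=[
    {"fingers": -1,"x": 0,"y": 0,"z": 0,"ax": 0,"ay": 0,"az": -2},
    {"fingers": -1,"x": 0,"y": 0,"z": 0,"ax": 0,"ay": 0,"az": -2},
    {"fingers": -1,"x": 0,"y": 0,"z": 0,"ax": 0,"ay": 0,"az": 0},
  ],
)

```text
clock: 13.72
tcp_pos: [0.5247, -0.0156, 0.1085]
orientation: [0.708, 3.06, 0.0]
contact_force: [6.4, 1.0, 3.2]
grip_width: 0.0129
gripper_force: 63.4
```

```bash
python3 st.py 4
```

```text
xyz [524.7 -15.6 108.5] head 63.86 F [ 5.64 -0.37  2.62] M [-0.083 -1.419 -0.275] Mz [-0.318 -0.247 -0.277 -0.259] j7,tau7,w,gf [66.825  0.347 12.899 63.246] 13.9167
```

The torque jumped to about -0.28 N m 4° past the third well. I'll take one small step to confirm it keeps climbing rather than being a detent hump.

>>> arm_command(
  rows=[
    {"fingers": -1,"x": 0,"y": 0,"z": 0,"ax": 0,"ay": 0,"az": -1.2},
    {"fingers": -1,"x": 0,"y": 0,"z": 0,"ax": 0,"ay": 0,"az": 0},
  ],
)

```text
clock: 14.08
tcp_pos: [0.5246, -0.0156, 0.1085]
orientation: [0.675, 3.068, 0.0]
contact_force: [5.8, -0.6, 3.8]
grip_width: 0.0131
gripper_force: 63.4
```

```bash
python3 st.py 5
```

```text
xyz [524.6 -15.6 108.5] head 65.14 F [ 5.63 -0.79  4.48] M [-0.238 -1.168 -0.304] Mz [-0.275 -0.335 -0.312 -0.313 -0.287] j7,tau7,w,gf [67.896  0.321 12.7   63.521] 14.3333
```

Still climbing, but more slowly. I'll check with the wrist camera that the bar follows the tool and isn't slipping in the grip.

```bash
python3 look.py w5 | grep -A1 -E "orange|^red"
python3 - <<'E'
from h import *
d=np.load("w5.npz"); im=d["frame"]; cv2.imwrite("pics/w5c.png",cv2.resize(im[100:384,80:430,::-1],None,fx=2,fy=2,interpolation=cv2.INTER_CUBIC))
E
```

```text
red [ 35 335  24  16  86] [ 46. 342.] [ 0.525 -0.149  0.093] [ 0.489 -0.155  0.088] [ 0.528 -0.061  0.17 ]
  toprect [489.4 -62.4   2.1   1.1  58.4] 0.1687
orange [ 240  196   32  133 3801] [255. 262.] [ 0.517 -0.012  0.117] [ 0.496 -0.032  0.08 ] [0.552 0.001 0.127]
  toprect [524.6 -15.6  13.4  57.7  65.3] 0.1168
```

View pics/w5c.png

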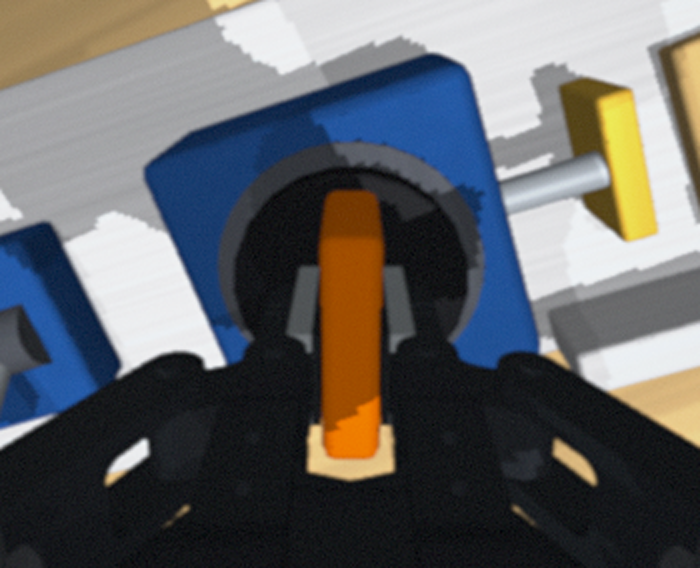

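The view shows the bar at 65.3°, the same as the tool, so nothing has slipped. The bar passed the third well at 60° and met a steep extra torque, so zero is the 60° well, three clicks from the start. I'll take one reading on the way back to check.

>>> arm_command(
  rows=[
    {"fingers": -1,"x": 0,"y": 0,"z": 0,"ax": 0,"ay": 0,"az": 3.2},
    {"fingers": -1,"x": 0,"y": 0,"z": 0,"ax": 0,"ay": 0,"az": 0},
  ],
)

```text
clock: 14.55
tcp_pos: [0.5247, -0.0156, 0.1085]
orientation: [0.765, 3.046, 0.0]
contact_force: [7.3, 0.0, 3.4]
grip_width: 0.0129
gripper_force: 63.4
```

```bash
python3 st.py 5
```

```text
xyz [524.7 -15.6 108.5] head 61.96 F [ 5.36 -0.86  4.06] M [-0.326 -1.187 -0.249] Mz [-0.235 -0.325 -0.253 -0.198 -0.235] j7,tau7,w,gf [65.224  0.203 12.876 63.245] 14.8
```

>>> arm_command(
  rows=[
    {"fingers": -1,"x": 0,"y": 0,"z": 0,"ax": 0,"ay": 0,"az": 2},
    {"fingers": -1,"x": 0,"y": 0,"z": 0,"ax": 0,"ay": 0,"az": 0},
  ],
)

```text
clock: 14.97
tcp_pos: [0.5248, -0.0156, 0.1085]
orientation: [0.815, 3.033, -0.0]
contact_force: [5.2, -1.5, 3.7]
grip_width: 0.0126
gripper_force: 63.2
```

```bash
python3 st.py 5
```

```text
xyz [524.8 -15.6 108.5] head 60.01 F [ 5.12 -0.87  3.92] M [-0.227 -1.139 -0.01 ] Mz [-0.031 -0.016 -0.004  0.008 -0.01 ] j7,tau7,w,gf [63.581 -0.005 13.018 63.28 ] 15.2167
```

At 62° the torque is 0.24 and at 60° it is about 0, so it rises steeply just past the 60° well. That confirms zero at 60°. Now 100° clockwise.

>>> arm_command(
  rows=[
    {"fingers": -1,"x": 0,"y": 0,"z": 0,"ax": 0,"ay": 0,"az": 5},
    {"fingers": -1,"x": 0,"y": 0,"z": 0,"ax": 0,"ay": 0,"az": 5},
    {"fingers": -1,"x": 0,"y": 0,"z": 0,"ax": 0,"ay": 0,"az": 5},
    {"fingers": -1,"x": 0,"y": 0,"z": 0,"ax": 0,"ay": 0,"az": 5},
    {"fingers": -1,"x": 0,"y": 0,"z": 0,"ax": 0,"ay": 0,"az": 5},
    {"fingers": -1,"x": 0,"y": 0,"z": 0,"ax": 0,"ay": 0,"az": 5},
    {"fingers": -1,"x": 0,"y": 0,"z": 0,"ax": 0,"ay": 0,"az": 5},
    {"fingers": -1,"x": 0,"y": 0,"z": 0,"ax": 0,"ay": 0,"az": 5},
    {"fingers": -1,"x": 0,"y": 0,"z": 0,"ax": 0,"ay": 0,"az": 5},
    {"fingers": -1,"x": 0,"y": 0,"z": 0,"ax": 0,"ay": 0,"az": 5},
  ],
)

```text
clock: 16.05
tcp_pos: [0.525, -0.0153, 0.1085]
orientation: [2.023, 2.402, 0.001]
contact_force: [7.4, -0.2, 3.0]
grip_width: 0.0127
gripper_force: 63.1
```

>>> arm_command(
  rows=[
    {"fingers": -1,"x": 0,"y": 0,"z": 0,"ax": 0,"ay": 0,"az": 5},
    {"fingers": -1,"x": 0,"y": 0,"z": 0,"ax": 0,"ay": 0,"az": 5},
    {"fingers": -1,"x": 0,"y": 0,"z": 0,"ax": 0,"ay": 0,"az": 5},
    {"fingers": -1,"x": 0,"y": 0,"z": 0,"ax": 0,"ay": 0,"az": 5},
    {"fingers": -1,"x": 0,"y": 0,"z": 0,"ax": 0,"ay": 0,"az": 5},
    {"fingers": -1,"x": 0,"y": 0,"z": 0,"ax": 0,"ay": 0,"az": 5},
    {"fingers": -1,"x": 0,"y": 0,"z": 0,"ax": 0,"ay": 0,"az": 5},
    {"fingers": -1,"x": 0,"y": 0,"z": 0,"ax": 0,"ay": 0,"az": 5},
    {"fingers": -1,"x": 0,"y": 0,"z": 0,"ax": 0,"ay": 0,"az": 5},
    {"fingers": -1,"x": 0,"y": 0,"z": 0,"ax": 0,"ay": 0,"az": 5},
  ],
)

```text
clock: 16.88
tcp_pos: [0.5254, -0.0155, 0.1085]
orientation: [2.849, 1.321, 0.003]
contact_force: [10.8, -1.2, -0.3]
grip_width: 0.0128
gripper_force: 62.9
```

```bash
python3 st.py 6
```

```text
xyz [525.5 -15.5 108.5] head -40.12 F [ 8.87 -1.26  2.37] M [-0.275 -1.699 -0.002] Mz [ 0.02   0.005 -0.023  0.016  0.009 -0.036] j7,tau7,w,gf [-17.797  -0.146  12.913  63.102] 17.1833
```

>>> arm_command(
  rows=[
    {"fingers": 0,"x": 0,"y": 0,"z": 0,"ax": 0,"ay": 0,"az": 0},
    {"fingers": 0,"x": 0,"y": 0,"z": 0,"ax": 0,"ay": 0,"az": 0},
    {"fingers": 0,"x": 0,"y": 0,"z": 0,"ax": 0,"ay": 0,"az": 0},
    {"fingers": 0,"x": 0,"y": 0,"z": 0,"ax": 0,"ay": 0,"az": 0},
    {"fingers": 0,"x": 0,"y": 0,"z": -0.01,"ax": 0,"ay": 0,"az": 0},
    {"fingers": 0,"x": 0,"y": 0,"z": -0.025,"ax": 0,"ay": 0,"az": 0},
    {"fingers": 0,"x": 0,"y": 0,"z": -0.025,"ax": 0,"ay": 0,"az": 0},
    {"fingers": 0,"x": 0,"y": 0,"z": -0.02,"ax": 0,"ay": 0,"az": 0},
  ],
)

```text
clock: 17.85
tcp_pos: [0.5241, -0.0159, 0.19]
orientation: [-2.848, -1.326, 0.001]
contact_force: [0.8, -0.2, -0.1]
grip_width: 0.0423
gripper_force: 0.0
```

>>> arm_command(
  rows=[
    {"fingers": 0,"x": 0,"y": 0,"z": 0,"ax": 0,"ay": 0,"az": -6.72},
    {"fingers": 0,"x": 0,"y": 0,"z": 0,"ax": 0,"ay": 0,"az": -6.72},
    {"fingers": 0,"x": 0,"y": 0,"z": 0,"ax": 0,"ay": 0,"az": -6.72},
    {"fingers": 0,"x": 0,"y": 0,"z": 0,"ax": 0,"ay": 0,"az": -6.72},
    {"fingers": 0,"x": 0,"y": 0,"z": 0,"ax": 0,"ay": 0,"az": -6.72},
    {"fingers": 0,"x": -0.036,"y": 0,"z": 0,"ax": 0,"ay": 0,"az": 0},
    {"fingers": 0,"x": -0.036,"y": 0,"z": 0,"ax": 0,"ay": 0,"az": 0},
    {"fingers": 0,"x": 0,"y": 0,"z": 0,"ax": 0,"ay": 0,"az": 0},
    {"fingers": 0,"x": 0,"y": 0,"z": 0,"ax": 0,"ay": 0,"az": 0},
  ],
)

```text
clock: 18.6
tcp_pos: [0.5154, -0.0896, 0.1889]
orientation: [2.348, 2.088, -0.001]
contact_force: [0.1, 0.7, 0.7]
grip_width: 0.0429
gripper_force: 0.0
```

```bash
python3 look.py w6; python3 st.py 6
```

```text
red [277 257  22  29 507] [288. 271.] [ 0.535 -0.147  0.103] [ 0.526 -0.16   0.091] [ 0.542 -0.095  0.188]
  toprect [ 5.353e+02 -9.890e+01  7.500e+00  3.000e-01  8.360e+01] 0.176
orange [ 227   61   63   85 2012] [258. 103.] [ 0.526 -0.015  0.117] [ 0.503 -0.044  0.079] [0.551 0.009 0.119]
  toprect [525.  -15.8  57.4  13.9  49.8] 0.1168
blue [ 194   37  128  129 6987] [257.  97.] [ 0.526 -0.002  0.07 ] [ 0.472 -0.069  0.066] [0.578 0.037 0.073]
  toprect [525.  -15.7  97.8  96.8  83.1] 0.0699
blue [ 223  215   67   50 2284] [254. 235.] [ 0.505 -0.137  0.043] [ 0.474 -0.173  0.024] [ 0.544 -0.121  0.053]
  toprect [ 509.1 -148.6   48.5   66.9   82.7] 0.043
18.65 [ 0.5159 -0.0877  0.1887] [[0.114, 0.993, -0.0], [0.993, -0.114, 0.0], [0.0, -0.0, -1.0]] [-0.5   0.36  0.68  2.01 -0.29  0.87  0.23] [-0.01 -0.04 -0.73] [ 0.007  0.03  -0.001]
xyz [516.4 -85.9 188.3] head -6.32 F [-0.1   0.42  0.35] M [-0.01  -0.003  0.005] Mz [ 0.044  0.035 -0.009 -0.011 -0.031  0.   ] j7,tau7,w,gf [13.114 -0.004 42.816  0.   ] 18.95
```

The bar sits 40° clockwise of its start angle, which is click five, and it stayed there on release. Next I'll move over the lever ball.

>>> arm_command(
  rows=[
    {"fingers": 0,"x": -0.032,"y": 0.014,"z": 0.01,"ax": 0,"ay": 0,"az": 0},
    {"fingers": 0,"x": -0.032,"y": 0.014,"z": 0.01,"ax": 0,"ay": 0,"az": 0},
    {"fingers": 0,"x": 0,"y": 0,"z": 0.01,"ax": 0,"ay": 0,"az": 0},
    {"fingers": 0,"x": 0,"y": 0,"z": 0,"ax": 0,"ay": 0,"az": 0},
    {"fingers": 0,"x": 0,"y": 0,"z": 0,"ax": 0,"ay": 0,"az": 0},
    {"fingers": 0,"x": 0,"y": 0,"z": 0,"ax": 0,"ay": 0,"az": 0},
    {"fingers": 0,"x": 0,"y": 0,"z": 0,"ax": 0,"ay": 0,"az": 0},
  ],
)

```text
clock: 19.53
tcp_pos: [0.5374, -0.1524, 0.1588]
orientation: [-2.34, -2.096, -0.001]
contact_force: [0.4, -0.1, 0.1]
grip_width: 0.0426
gripper_force: 0.0
```

```bash
python3 st.py 3; python3 look.py w7 | grep -A1 red
```

```text
xyz [ 537.4 -152.7  158.8] head -6.31 F [-0.05  0.2   0.09] M [ 0.009 -0.009  0.001] Mz [ 0.009 -0.012  0.007] j7,tau7,w,gf [23.093 -0.006 42.641  0.   ] 19.6833
red [239 200  35  36 975] [256. 218.] [ 0.538 -0.149  0.102] [ 0.526 -0.162  0.092] [ 0.55  -0.14   0.107]
  toprect [ 537.3 -153.    19.    18.8   48.8] 0.1038
```

>>> arm_command(
  rows=[
    {"fingers": 0,"x": 0,"y": 0,"z": 0.025,"ax": 0,"ay": 0,"az": 0},
    {"fingers": 0,"x": 0,"y": 0,"z": 0.025,"ax": 0,"ay": 0,"az": 0},
    {"fingers": 0,"x": 0,"y": 0,"z": 0.021,"ax": 0,"ay": 0,"az": 0},
    {"fingers": 0,"x": 0,"y": 0,"z": 0,"ax": 0,"ay": 0,"az": 0},
  ],
)

```text
clock: 20.07
tcp_pos: [0.5347, -0.1525, 0.0842]
orientation: [-2.338, -2.092, 0.006]
contact_force: [-0.4, 0.4, -1.0]
grip_width: 0.0429
gripper_force: 0.0
```

>>> arm_command(
  rows=[
    {"fingers": 0,"x": 0,"y": -0.008,"z": 0,"ax": 0,"ay": 0,"az": 0},
    {"fingers": 0,"x": 0,"y": -0.008,"z": 0,"ax": 0,"ay": 0,"az": 0},
    {"fingers": 0,"x": 0,"y": -0.008,"z": 0,"ax": 0,"ay": 0,"az": 0},
    {"fingers": 0,"x": 0,"y": -0.008,"z": 0,"ax": 0,"ay": 0,"az": 0},
    {"fingers": 0,"x": 0,"y": -0.008,"z": 0,"ax": 0,"ay": 0,"az": 0},
    {"fingers": 0,"x": 0,"y": -0.008,"z": 0,"ax": 0,"ay": 0,"az": 0},
    {"fingers": 0,"x": 0,"y": -0.008,"z": 0,"ax": 0,"ay": 0,"az": 0},
    {"fingers": 0,"x": 0,"y": -0.005,"z": 0,"ax": 0,"ay": 0,"az": 0},
    {"fingers": 0,"x": 0,"y": 0,"z": 0,"ax": 0,"ay": 0,"az": 0},
  ],
)

```text
clock: 20.82
tcp_pos: [0.4764, -0.1469, 0.0877]
orientation: [2.341, 2.093, 0.002]
contact_force: [2.5, -0.4, 1.5]
grip_width: 0.0428
gripper_force: 1.1
```

>>> arm_command(
  rows=[
    {"fingers": 0,"x": 0,"y": -0.002,"z": 0,"ax": 0,"ay": 0,"az": 0},
    {"fingers": 0,"x": 0,"y": 0,"z": 0,"ax": 0,"ay": 0,"az": 0},
    {"fingers": 0,"x": 0,"y": 0,"z": 0,"ax": 0,"ay": 0,"az": 0},
  ],
)

```text
clock: 21.07
tcp_pos: [0.476, -0.1469, 0.0878]
orientation: [2.34, 2.093, 0.002]
contact_force: [5.7, -0.7, 0.3]
grip_width: 0.0425
gripper_force: 2.4
```

>>> arm_command(
  rows=[
    {"fingers": 0,"x": 0,"y": -0.0015,"z": 0,"ax": 0,"ay": 0,"az": 0},
    {"fingers": 0,"x": 0,"y": 0,"z": 0,"ax": 0,"ay": 0,"az": 0},
    {"fingers": 0,"x": 0,"y": 0,"z": 0,"ax": 0,"ay": 0,"az": 0},
  ],
)

```text
clock: 21.32
tcp_pos: [0.4756, -0.1469, 0.0881]
orientation: [2.338, 2.092, 0.004]
contact_force: [6.4, -0.2, 1.3]
grip_width: 0.0427
gripper_force: 3.3
```

>>> arm_command(
  rows=[
    {"fingers": 0,"x": 0,"y": 0.0105,"z": 0,"ax": 0,"ay": 0,"az": 0},
    {"fingers": 0,"x": 0,"y": 0,"z": 0,"ax": 0,"ay": 0,"az": 0},
    {"fingers": 0,"x": 0,"y": 0,"z": -0.03,"ax": 0,"ay": 0,"az": 0},
    {"fingers": 0,"x": 0,"y": 0,"z": -0.04,"ax": 0,"ay": 0,"az": 0},
    {"fingers": 0,"x": 0,"y": 0,"z": -0.04,"ax": 0,"ay": 0,"az": 0},
    {"fingers": 0,"x": 0,"y": 0,"z": -0.04,"ax": 0,"ay": 0,"az": 0},
    {"fingers": 0,"x": 0.03,"y": 0,"z": -0.03,"ax": 0,"ay": 0,"az": 0},
    {"fingers": 0,"x": 0.03,"y": 0,"z": -0.02,"ax": 0,"ay": 0,"az": 0},
    {"fingers": 0,"x": 0,"y": 0,"z": 0,"ax": 0,"ay": 0,"az": 0},
    {"fingers": 0,"x": 0,"y": 0,"z": 0,"ax": 0,"ay": 0,"az": 0},
  ],
)

```text
clock: 22.15
tcp_pos: [0.4901, -0.0867, 0.2871]
orientation: [-2.337, -2.099, -0.001]
contact_force: [-0.1, -0.4, -1.0]
grip_width: 0.0429
gripper_force: 0.0
```

```bash
python3 look.py w8
```

```text
red [469 122  43  18 648] [492. 131.] [ 0.801 -0.076  0.023] [ 0.779 -0.09   0.009] [ 0.827 -0.065  0.027]
  toprect [803.  -77.2  19.1  46.8  81.8] 0.0238
red [244 216  19  20 307] [253. 225.] [ 0.481 -0.142  0.102] [ 0.471 -0.154  0.092] [ 0.492 -0.134  0.107]
  toprect [ 480.  -145.3   17.7   18.    22.5] 0.1037
orange [262  77  44  57 927] [284. 105.] [ 0.525 -0.015  0.117] [ 0.502 -0.044  0.072] [0.554 0.009 0.119]
  toprect [524.6 -15.8  57.6  14.   50. ] 0.1167
blue [ 236   58   90   92 3574] [279. 102.] [ 0.523 -0.005  0.07 ] [ 0.472 -0.068  0.066] [0.577 0.037 0.073]
  toprect [524.5 -15.7  97.7  96.8  83.1] 0.0698
blue [ 250  191   51   37 1212] [277. 205.] [ 0.519 -0.139  0.043] [ 0.476 -0.176  0.029] [ 0.544 -0.121  0.051]
  toprect [ 509.4 -148.8   48.1   66.    83.6] 0.0429
22.2 [ 0.4893 -0.0881  0.2862] [[0.11, 0.994, -0.002], [0.994, -0.11, 0.0], [-0.0, -0.002, -1.0]] [-0.61  0.16  0.76  1.96 -0.13  1.06  0.09] [-0.37 -0.21 -0.76] [-0.017  0.023  0.01 ]
```

View pics/w8.png

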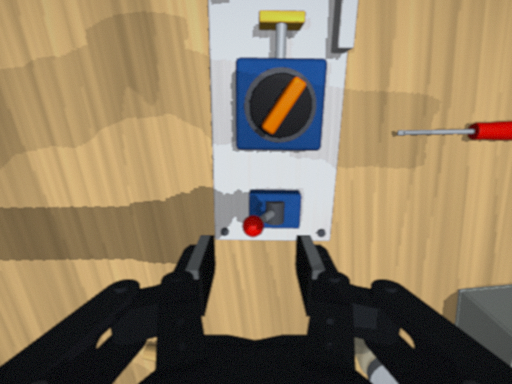

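The ball is back at (253,225), world (0.480, -0.1453), the same as its locked start. The bar is at exactly -40° (50.0) at (284,105), and nothing is being touched.

```bash
python3 -c "
from bench import r; print(r.hand_in())"
```

```text
the job is handed in; nothing more can be done
None
```

The stop is set to click five and the job is handed in: I found zero three clicks anticlockwise of the start, turned five clicks clockwise and relocked the lever, all by about 22 s; no verdict came back.

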